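Set out the grease, uncouple a drawbar and hold it off its ball

ROBOT

A 6-joint arm with a two-finger parallel gripper is mounted at the origin on the work surface. World frame = base frame: x ahead of the robot, y to its left, z up, the work surface at z = 0. Lengths are in mm, angles in rad, forces in N, time in s.
With the tool pointing down it reaches from about 275 to 750 mm from the base axis. Payload 10.2 kg.
Tool frame: the origin (TCP) lies midway between the tips of the shut fingers; the grasp point (between the pads) lies 19 mm behind it (ctrl.hold_point_z is the distance from the TCP to the grasp point, in mm); z points along the fingers, y is the direction in which the jaws open and shut (so a half turn about z gives the same grasp; the last joint's range is limited). The gripper opens to 85 mm and grips with 20 to 120 N. Pads are 22 mm wide; open, the fingers measure 114 mm over their backs; the gripper's body (76 mm by 85 mm) begins 54 mm behind the grasp point. The pads swing forward as they close: fully open they stand 13 mm farther back than shut.
Start: joints at [1.092, 0.313, 1.498, -0, 1.331, -0.223], TCP at [132.848, 507.92, 231.294] pointing down, gripper open.
Joint ranges: [-2.94, 2.94], [-0.97, 2.17], [0.19, 2.56], [-1.23, 4.37], [0.02, 3.11], [-2.88, 2.88]. Speed limits (rad/s): [2.39, 2.39, 3.01, 3.14, 3.14, 3.14].

INTERFACE

Orientations are given as a unit quaternion [w, x, y, z].
In Python, from rig import ctrl, capture, get_calibration, ticket, search_frame, outline_of gives the robot as it stands. The module is installed in compiled form; this text tells all that it offers.
- The arm moves only by the tool servo_tool, never from a script. Its argument "motion" is a list of rows, each an object with "dr": the turn, a rotation vector about the tool's x, y, z in units of 10 degrees (1.0 is 10 degrees), a list of three; "delta_pos": the shift along the tool's x, y, z in units of 50 mm (1.0 is 50 mm), a list of three; "hand": the opening, from 0 (shut) to 1 (fully open). In form: [{"dr": [ax, ay, az], "delta_pos": [x, y, z], "hand": hand}, ...]. A call has 1 to 20 rows; each row shifts and turns the pose as measured when the row begins, along the tool's axes as they then stand; what a row does not reach is not made up. A row lasts 1/8 s, in which the tool goes at most 62.5 mm and 10.7 degrees, less where a joint would pass 70% of its speed; a pose out of reach is approached as far as the arm can. A call is refused whole if a number of a shift passes 1 or a number of a turn 1, either way. A call with a gripper value outside its range is refused whole. The fingers move at their own pace and stop on an object; "squeeze" is the grip in N (left out, the last holds). Time passes only in rows, so rows that do not move let the fingers close. It gives the time, the measured TCP pose, the force and the opening at its end, in the units of the state.
- ctrl.sense(): the state, without advancing time (a new reading comes with each control period).
- capture(name): name is "scene" or "top"; returns (picture, depth): 480x640x3 uint8, red, green, blue; 480x640 float32, mm along the optical axis (not along the pixel's ray), 0 where there is no reading.
- get_calibration(name): a dict with "camera_matrix" (3x3 intrinsics, pixels), "T" (4x4, takes a point from camera to world coordinates). Camera axes: x right, y down, z forward; pixel columns grow to the right and rows downward; lengths in mm; the calibration is good to about 2 mm. A picture is of the moment at which its call begins. get_calibration takes no time and is no camera call.
- ticket.finish_job(): hands the job in, once; it reports no verdict.
Trained networks look in the newest picture that a camera, given by its name, has taken for a name from the list of things; names that differ only in an ending like _2 or _b are one class to them, and where a whole thing is asked for, a point or a joint stands for the part that bears it (a point fixed in the world has none). Each returns a list of dicts, best first, with "score" (0 to 1); they miss things now and then, are a little off and sometimes report something else, mostly with a low value. They report only what shows in the picture. A call takes as long as a camera call. They do not tell look-alikes from the thing itself.
- search_frame(camera, label): "bbox" ([left, top, right, bottom] in pixels, round what is visible of it).
- outline_of(camera, label): "pixels" (480x640 bool, what is visible of it) and "bbox" ([left, top, right, bottom] in pixels, round what is visible of it).
The state is a dict: "time_s": time; "joints": joint angles; "dq": joint speeds; "tau": joint torques, N m; "eef_pos": TCP position; "ee_rot": TCP orientation; "force": force on the tool from outside, world axes, zero at the start; "wrist_torque": the same for the moment, N m; "grip_width": opening from 0.0 (shut) to 1.0 (fully open).
Only numpy, scipy, OpenCV 4.12 (cv2) and the standard library are available. Lean on these libraries where they do the work, as an engineer would, in place of code of your own. Each camera call takes 0.05 s, during which the arm holds its last target.

TASK

I want to grease the ball under the drawbar: first swap the squat grease tin and the tall oil tin, so that the grease stands on the round pad next to the hitch and the oil on the pad farther from it, both upright and fully on their pads. Then pull the spring latch on top of the coupler sideways to its stop and lift the drawbar by it until the coupler hangs about 10 cm above its seat. Finish while still holding it up there, steady and with nothing else propping it, and leave the other things on the bench where they are.

Things in the scene. Friction and masses are not known exactly. Their poses are not given: they have to be found in the camera images.
- hitch: The fixed hitch: dark steel base plate (120 mm along its x; 460 mm along its y, from -75 to +385 mm; 12 mm thick) bolted to the bench, with ball mount and pivot bracket (uprights 112 mm high). Origin on the bench top straight below the ball centre, z up. The drawbar runs from the ball along the hitch's +y to the pivot; the latch is pulled along the hitch's +x.
- ball_top (a point): Top of the steel ball (50 mm across, on a thin neck), 110 mm above the bench; the ball is hidden in the coupler at the start. The coupler is the grey box-shaped socket, 67 mm wide and about 90 mm long, at the drawbar's free end; its top is 120 mm above the bench when down.
- pivot (a point): Pivot of the drawbar, a pin level along the hitch's x, 320 mm from the ball's axis along the hitch's +y and 85 mm above the bench. The drawbar is a grey square tube, 40 x 40 mm.
- drawbar (a joint): Hinge angle of the drawbar, rad: 0 down on the ball (start), growing as the coupler end rises, stop at 0.6. The coupler rises 320 mm x sin(angle): 0.32 is 10 cm. Once unlatched it swings up freely and falls back if let go. It weighs 0.6 to 1.2 kg; 4 to 8 N lifts it at the latch.
- latch (a joint): Travel of the latch along the hitch's +x, m: 0 locked (start), 0.022 at its stop. The spring pushes it back: 3.5 N when locked, 11 N at the stop. While it is under about 0.013 its keeper hooks under the ball and the drawbar cannot rise. It rides on the coupler; if it slips back once the drawbar is well above the ball, no harm is done.
- latch_tab (a point): Middle of the latch's upright black rubber tab, which is to be gripped: 12 mm thick along the hitch's x, 40 mm wide along its y, 125 to 177 mm above the bench when down (this point: 152 mm; plate below it: top at 126). Free for 50 mm on both sides. Rises with the drawbar, leaning by its angle towards the pivot; it can turn between fingers that close along the hitch's x.
- grease_tin: The squat plain metal tin: 54 mm across, 55 mm high, 0.2 kg, origin at the centre of its underside. Starts on the far pad.
- oil_tin: The tall plain metal tin: 52 mm across, 100 mm high, 0.25 kg, origin at the centre of its underside. Starts on the near pad.
- near_pad: Round black pad fixed to the bench, 100 mm across, 4 mm thick, the one next to the coupler end of the hitch; the grease tin belongs on it. Origin at the centre of its underside.
- far_pad: The same kind of pad, farther from the hitch; the oil tin belongs on it. Between the two pads and around them is free bench on which a tin can be parked.
- jar: Bystander, to be left alone: amber jar 60 mm across, 75 high, beside the drawbar. Origin: on its underside.
- screwdriver: Bystander, to be left alone: screwdriver 200 mm long, lying beside the drawbar. Origin: on its underside.
- big_nut: Bystander, to be left alone: steel ring nut 40 mm across, 16 high. Origin: on its underside.
- offcut: Bystander, to be left alone: wooden offcut 90 x 60 x 40 mm. Origin: on its underside.
- carton: Bystander, to be left alone: cardboard carton 100 x 70 x 60 mm. Origin: on its underside.
There are look-alikes about, which are no part of the job. What is shaped like the oil_tin but red is not meant.

How it is judged (in metres and radians):
On the way, in this order (a step that is already met when the one before it is completed fails the run):
1. the tins are swapped: grease on the near pad, oil on the far pad, upright, let go and at rest, with the drawbar still down (horizontal distance between grease_tin and near_pad below 0.025 m and z of grease_tin in the frame of near_pad below 0.008 m and angle between each of grease_tin, oil_tin's own z axis and vertical below 0.1 rad and horizontal distance between oil_tin and far_pad below 0.025 m and z of oil_tin in the frame of far_pad below 0.008 m and contact force between the fingers and grease_tin below 0.2 N and contact force between the fingers and oil_tin below 0.2 N and linear speed of each of grease_tin, oil_tin below 0.02 m/s and value of joint drawbar below 0.04 rad and value of joint latch below 0.005 m), for 0.2 s.
2. the latch is pulled aside (at least 16 of its 22 mm) while the drawbar is still down (value of joint latch above 0.016 m and value of joint drawbar below 0.04 rad), for 0.1 s.
3. the coupler is lifted clear of the ball (drawbar beyond 0.17 rad), held by the fingers (value of joint drawbar above 0.17 rad and contact force between the fingers and drawbar above 2 N), for 0.2 s.
At the end, for the whole second after the job is handed in: Drawbar still at 0.23 to 0.42 rad (coupler 7 to 13 cm above its seat), held by the fingers (over 2 N on it or its latch), no loose thing touching it; grease tin on the near pad, oil tin on the far pad, upright, within 25 mm of the pad centres (horizontal distance between grease_tin and near_pad below 0.025 m and z of grease_tin in the frame of near_pad below 0.008 m and angle between each of grease_tin, oil_tin's own z axis and vertical below 0.1 rad and horizontal distance between oil_tin and far_pad below 0.025 m and z of oil_tin in the frame of far_pad below 0.008 m and value of joint drawbar between 0.23 and 0.42 rad and velocity of joint drawbar between -0.05 and 0.05 rad/s and contact force between the fingers and drawbar above 2 N and contact force between drawbar and jar below 0.3 N and contact force between drawbar and screwdriver below 0.3 N and contact force between drawbar and big_nut below 0.3 N and contact force between drawbar and offcut below 0.3 N and contact force between drawbar and carton below 0.3 N and contact force between drawbar and grease_tin below 0.3 N and contact force between drawbar and oil_tin below 0.3 N); the arm keeps its last pose, push and grip.
It fails at once if a bystander is moved by more than 4 cm (distance of any of jar, screwdriver, big_nut, offcut, carton from where it was at the start of the episode above 0.04 m).
It fails at once if a tin is tipped over (angle between any of grease_tin, oil_tin's own z axis and vertical above 0.7 rad).
It also fails if it takes over 72 s, if anything falls off the work surface, if the arm or the gripper's body presses on something with over 40 N, if the wrist force passes 120 N, or if a joint passes its speed limit or range.

## Working session

There is one attempt and no reset: what is moved stays moved. The work goes in short steps, Python scripts to look and compute and a tool call to move; the robot and the scene stay as the last step left them, time stands still between calls to the robot, and variables do not carry over. Pictures are saved under pics/ and viewed, and the job is handed in when it is done.

Besides the shell and the picture viewer there is one more tool, called after "Emit:" by a JSON object that holds its "name" and its "arguments", one argument or row to a line. servo_tool: Moves the arm, as the interface text tells. Its arguments: {"type":"object","properties":{"motion":{"type":"array"},"squeeze":{"type":"number"}},"required":["motion"]}

```bash
mkdir -p pics
cat > h.py <<'E'
import numpy as np,cv2
from rig import *
def grab(n,fn=None):
    p,d=capture(n)
    if fn: cv2.imwrite('pics/'+fn,cv2.cvtColor(p,cv2.COLOR_RGB2BGR))
    return p,d
def pts(n,d,mask):
    c=get_calibration(n);K=np.array(c['camera_matrix']);T=np.array(c['T'])
    v,u=np.nonzero(mask&(d>0));z=d[v,u]
    P=np.c_[(u-K[0,2])/K[0,0]*z,(v-K[1,2])/K[1,1]*z,z]
    return P@T[:3,:3].T+T[:3,3]
E
python3 - <<'E'
from h import *
for n in('scene','top'):
    p,d=grab(n,n+'0.png'); c=get_calibration(n); print(n,np.round(c['T'],2).tolist())
    for l in ['hitch','latch_tab','grease_tin','oil_tin','near_pad','far_pad','jar','screwdriver','big_nut','offcut','carton']:
        for o in outline_of(n,l)[:4]:
            q=pts(n,d,o['pixels'])
            if len(q)==0: continue
            print(l,round(o['score'],2),np.round(o['bbox']).tolist(),np.round(np.percentile(q,[3,50,97],axis=0)).tolist())
s=ctrl.sense();print(s,ctrl.hold_point_z)
E
```

```text
scene [[-0.55, 0.49, -0.67, 1225.28], [0.83, 0.32, -0.45, 469.31], [-0.0, -0.81, -0.59, 740.38], [0.0, 0.0, 0.0, 1.0]]
hitch 0.97 [280.0, 214.0, 464.0, 428.0] [[523.0, -22.0, 8.0], [629.0, 196.0, 41.0], [718.0, 351.0, 126.0]]
latch_tab 0.75 [295.0, 210.0, 339.0, 275.0] [[386.0, -84.0, 65.0], [532.0, 6.0, 125.0], [571.0, 36.0, 175.0]]
latch_tab 0.44 [227.0, 244.0, 274.0, 271.0] [[488.0, -221.0, 0.0], [545.0, -165.0, 3.0], [577.0, -136.0, 6.0]]
oil_tin 0.92 [234.0, 213.0, 259.0, 260.0] [[499.0, -213.0, 3.0], [548.0, -179.0, 66.0], [559.0, -167.0, 105.0]]
oil_tin 0.89 [273.0, 168.0, 294.0, 213.0] [[307.0, -253.0, 9.0], [332.0, -215.0, 83.0], [349.0, -207.0, 101.0]]
oil_tin 0.81 [269.0, 195.0, 291.0, 232.0] [[389.0, -211.0, 4.0], [420.0, -183.0, 61.0], [431.0, -169.0, 100.0]]
oil_tin 0.73 [308.0, 194.0, 331.0, 226.0] [[348.0, -124.0, 27.0], [383.0, -103.0, 85.0], [390.0, -83.0, 101.0]]
near_pad 0.61 [227.0, 243.0, 272.0, 271.0] [[488.0, -224.0, -1.0], [546.0, -168.0, 3.0], [579.0, -135.0, 7.0]]
near_pad 0.41 [278.0, 213.0, 466.0, 431.0] [[522.0, -22.0, 7.0], [629.0, 195.0, 40.0], [718.0,
[... 2922 characters left out ...]
': array([ 1.09159894e+00,  3.12886537e-01,  1.49769646e+00, -1.90683160e-05,
        1.33097486e+00, -2.23403321e-01]), 'dq': array([-7.69180489e-04, -2.06823082e-04,  2.27431886e-03,  1.52356195e-05,
       -7.14431950e-04,  1.27981895e-03]), 'tau': array([ 2.45399915e-04, -4.12170160e+01, -2.59902942e+01, -1.17909490e-04,
        5.19974310e-04, -2.28723835e-06]), 'eef_pos': array([132.85602548, 507.92409411, 231.30240265]), 'ee_rot': array([1.46826431e-05, 1.27546388e-01, 9.91832606e-01, 1.31483058e-05]), 'force': array([-0.48225514, -0.30394867, -0.20672683]), 'wrist_torque': array([-8.08953474e-05,  1.60789615e-02, -2.34490721e-02]), 'grip_width': 0.9978689818027647} 18.700000000000003
```

Run:
```python
import cv2
a=cv2.imread('pics/top0.png')[140:370,150:490]
cv2.imwrite('pics/topc.png',cv2.resize(a,None,fx=2.3,fy=2.3,interpolation=cv2.INTER_CUBIC))
a=cv2.imread('pics/scene0.png')[150:440,110:480]
cv2.imwrite('pics/scc.png',cv2.resize(a,None,fx=2,fy=2,interpolation=cv2.INTER_CUBIC))
```

```text
(no output)
```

View pics/topc.png

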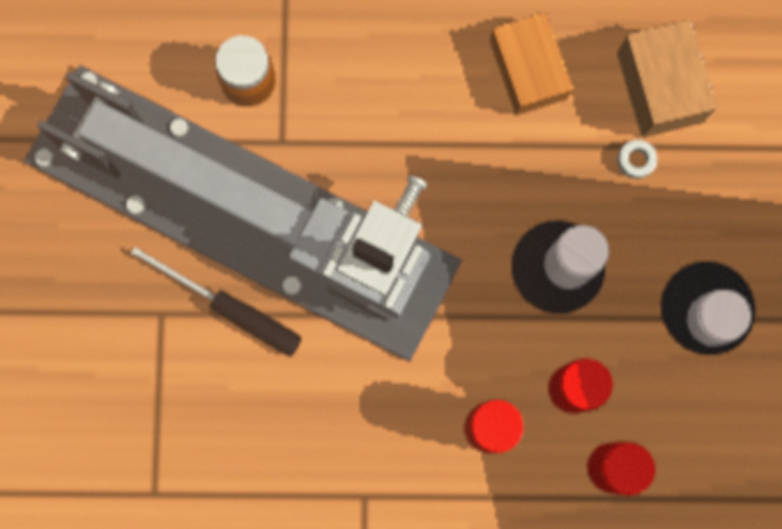

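View pics/scc.png

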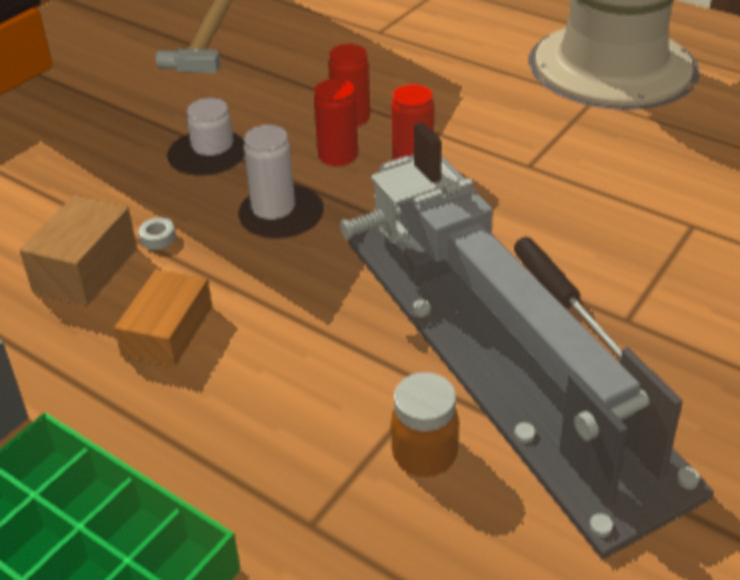

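Run:
```python
from h import *
def rim(P):  # min enclosing circle of robust pts
    (x,y),r=cv2.minEnclosingCircle(P[:,:2].astype(np.float32)); return np.round([x,y,r],1),np.round(np.median(P[:,2]),1),len(P)
data={}
for n in('top','scene'):
    p,d=grab(n); A=pts(n,d,np.ones(d.shape,bool)); data[n]=A
    def box(x0,x1,y0,y1,z0,z1): return A[(A[:,0]>x0)&(A[:,0]<x1)&(A[:,1]>y0)&(A[:,1]<y1)&(A[:,2]>z0)&(A[:,2]<z1)]
    print(n,'oil',rim(box(490,590,-230,-140,94,112)),'grease',rim(box(440,520,-390,-290,48,70)))
    for z in (0,4): print('benchz',np.median(box(560,640,-150,-80,-20,20)[:,2]))
    t=box(470,580,-60,60,145,190); 
    if len(t): print('tab',np.round(t.mean(0),1),np.round(t.min(0)),np.round(t.max(0)),cv2.minAreaRect(t[t[:,2]>165][:,:2].astype(np.float32)))
    b=box(540,700,40,330,85,112);print('bar',cv2.minAreaRect(b[:,:2].astype(np.float32)))
    b=box(440,760,-120,420,6,18);b=b[:,:2];print('plate',cv2.minAreaRect(b.astype(np.float32)))
    # pads by dark colour
    hsv=cv2.cvtColor(p,cv2.COLOR_RGB2HSV); dark=(p.max(2)<55)
    for l in('near_pad','far_pad'):
        o=[o for o in outline_of(n,l)][0]
        q=pts(n,d,o['pixels']&dark); q=q[(q[:,2]<14)&(q[:,2]>-8)]
        print(l,rim(q))
        # least sq ring on hull extremes
        h=cv2.convexHull(q[:,:2].astype(np.float32))[:,0]
        from scipy.optimize import least_squares
        r=least_squares(lambda s:np.hypot(h[:,0]-s[0],h[:,1]-s[1])-50,[q[:,0].mean(),q[:,1].mean()],loss='soft_l1',f_scale=2);print(np.round(r.x,1),np.round(np.abs(r.fun).mean(),1))
```

```text
top oil (array([ 532.8, -192.3,   24.9]), np.float64(104.5), 377) grease (array([ 475.4, -341.6,   26.3]), np.float64(59.4), 400)
benchz 0.5422023523508415
benchz 0.5422023523508415
tab [515.2  12.  172.1] [504.  -6. 145.] [530.  30. 185.] ((516.7587280273438, 11.94271183013916), (39.586124420166016, 12.451908111572266), 63.80879211425781)
bar ((609.47802734375, 205.70065307617188), (277.9986267089844, 80.02970886230469), 60.52065658569336)
plate ((599.8221435546875, 149.69778442382812), (538.9695434570312, 319.0960388183594), 89.923583984375)
near_pad (array([0., 0., 0.]), np.float64(nan), 0)
  return _methods._mean(a, axis=axis, dtype=dtype,
  ret = ret.dtype.type(ret / rcount)
Traceback (most recent call last):
TypeError: 'NoneType' object is not subscriptable
```

Run:
```python
from h import *
from scipy.optimize import least_squares
for n in('top','scene'):
    p,d=grab(n); A=pts(n,d,np.ones(d.shape,bool))
    def box(x0,x1,y0,y1,z0,z1): return A[(A[:,0]>x0)&(A[:,0]<x1)&(A[:,1]>y0)&(A[:,1]<y1)&(A[:,2]>z0)&(A[:,2]<z1)]
    def rim(P): return cv2.minEnclosingCircle(P[:,:2].astype(np.float32)),np.median(P[:,2])
    print(n,'oil',rim(box(490,590,-230,-140,94,112)),'grease',rim(box(440,520,-390,-290,48,70)))
    t=box(470,580,-60,60,140,190); print('tab',len(t),t.mean(0) if len(t) else '')
    for x,y in((528,-178),(495,-335)):
        m=(np.hypot(A[:,0]-x,A[:,1]-y)<80)
    for c,g in(((530,-175),'near'),((495,-335),'far')):
        dark=(p.max(2).astype(float)<60); q=pts(n,d,dark); q=q[(np.hypot(q[:,0]-c[0],q[:,1]-c[1])<75)&(np.abs(q[:,2])<12)]
        print(g,len(q))
        if len(q)<20: continue
        h=cv2.convexHull(q[:,:2].astype(np.float32))[:,0]
        r=least_squares(lambda s:np.hypot(h[:,0]-s[0],h[:,1]-s[1])-50,[q[:,0].mean(),q[:,1].mean()],loss='soft_l1',f_scale=2);print(np.round(r.x,1),np.round(r.fun,1))
    # drawbar top, z 95..108
    q=box(545,680,60,290,98,110); m=cv2.fitLine(q[:,:2].astype(np.float32),cv2.DIST_HUBER,0,.01,.01);print('bar',len(q),m.ravel(),np.median(q[:,2]))
    q=box(470,570,-40,60,170,186);
    if len(q): print('tabtop',q.mean(0),len(q))
```

```text
top oil (((532.3527221679688, -192.3545684814453), 25.37386131286621), np.float64(104.26246757158174)) grease (((474.6798095703125, -341.34063720703125), 26.27984619140625), np.float64(59.296712202874005))
tab 148 [515.09442552  12.2313852  170.99883265]
near 701
[ 533.4 -185.1] [-2.8 -3.2 -1.9 -2.1 -2.1 -1.9 -1.7 -1.3 -1.2 -1.5 -1.7 -0.6  0.3  0.5
 -0.2 -0.7 -0.9 -0.6 -0.3 -0.8 -2.2 -2.7 -2.4 -2.3 -2.5 -2.6 -2.4 -2.4
 -3.6 -3.5]
far 668
[ 489.9 -340.9] [-0.9 -1.2 -1.8 -2.  -1.6 -2.1 -2.3 -1.8 -1.5 -1.5 -1.2 -0.9 -1.5 -0.2
 -1.4 -2.  -1.5 -2.1 -2.5 -2.4 -2.8 -3.  -3.3 -3.2 -3.1 -2.7 -2.3 -1.8
 -2.4 -2.9 -2.1 -2.2 -2.1 -2.  -0.9]
bar 1771 [4.5377776e-01 8.9111489e-01 6.0486786e+02 1.8501416e+02] 104.95515065829272
tabtop [516.43237871  12.16188827 176.35854082] 111
scene oil (((534.9249267578125, -192.12637329101562), 26.959699630737305), np.float64(102.62452242791863)) grease (((477.4533996582031, -340.68267822265625), 26.938552856445312), np.float64(57.53086268921152))
tab 263 [522.81898332  16.60827152 161.74546309]
near 501
[ 531.5 -182.6] [-0.7 -0.7  0.9  0.3 -0.8 -0.2 -0.7 -0.7 -2.2 -2.8 -3.4 -2.5 -2.8 -1.5
 -0.2 -0.1  0.1 -2.3 -1.9 -2.5 -2.  -2.8 -1.8 -0.  -0.9 -1.2]
far 410
[ 490.6 -338.3] [ 0.2  1.   0.6 -0.2 -0.1  0.5 -0.9 -2.7 -3.2 -3.3 -0.6 -1.4  0.6  0.3
 -1.1 -0.7 -1.8 -2.3 -1.8 -1.7 -1.3]
bar 2215 [4.4236821e-01 8.9683354e-01 6.1243579e+02 1.9179364e+02] 104.02083990809467
tabtop [520.22028321  14.93258272 174.93433782] 89
```

Emit:
{"name": "servo_tool", "arguments": {
  "motion": [
    {"dr": [0, 0, 1], "delta_pos": [0, 0, 0], "hand": 1},
    {"dr": [0, 0, 1], "delta_pos": [0, 0, 0], "hand": 1},
    {"dr": [0, 0, 1], "delta_pos": [0, 0, 0], "hand": 1},
    {"dr": [0, 0, 1], "delta_pos": [0, 0, 0], "hand": 1},
    {"dr": [0, 0, 1], "delta_pos": [0, 0, 0], "hand": 1},
    {"dr": [0, 0, 1], "delta_pos": [0, 0, 0], "hand": 1},
    {"dr": [0, 0, 1], "delta_pos": [0, 0, 0], "hand": 1},
    {"dr": [0, 0, 1], "delta_pos": [0, 0, 0], "hand": 1},
    {"dr": [0, 0, 1], "delta_pos": [0, 0, 0], "hand": 1},
    {"dr": [0, 0, 1], "delta_pos": [0, 0, 0], "hand": 1},
    {"dr": [0, 0, 0.2], "delta_pos": [0, 0, 0], "hand": 1}
  ]
}}

```text
time_s: 2.78
eef_pos: [132.9, 507.9, 231.3]
ee_rot: [0.0, 0.866, 0.499, -0.0]
force: [-0.1, -0.5, 0.1]
grip_width: 1.002
```

```bash
cat > go.py <<'E'
import sys
from h import *
from scipy.spatial.transform import Rotation as R
def need(x,y,z,head=-26.5):
    s=ctrl.sense();q=s['ee_rot'];r=R.from_quat([q[1],q[2],q[3],q[0]])
    d=r.inv().apply(np.array([x,y,z])-s['eef_pos'])/50
    yy=np.array([np.cos(np.radians(head)),np.sin(np.radians(head)),0]);zz=np.array([0,0,-1.]);M=np.c_[np.cross(yy,zz),yy,zz]
    dr=(r.inv()*R.from_matrix(M)).as_rotvec(degrees=True)/10
    print('t',s['time_s'],'pos',np.round(s['eef_pos'],1),'delta',np.round(d,3),'dr',np.round(dr,3),'rows',np.abs(d).max(),'F',np.round(s['force'],1),'w',round(s['grip_width'],3),'j',np.round(s['joints'],2))
if __name__=='__main__': need(*map(float,sys.argv[1:]))
E
python3 go.py 533.5 -192.2 231
```

```text
t 2.775 pos [132.9 507.9 231.3] delta [-8.0960e+00  1.3955e+01  6.0000e-03] dr [-0.    0.   -0.36] rows 13.954585093120441 F [-0.1 -0.5  0.1] w 1.002 j [1.09 0.31 1.5  0.   1.33 1.62]
```

Emit:
{"name": "servo_tool", "arguments": {
  "motion": [
    {"dr": [0, 0, -0.35], "delta_pos": [-0.5, 0.85, 0], "hand": 1},
    {"dr": [0, 0, 0], "delta_pos": [-0.5, 0.85, 0], "hand": 1},
    {"dr": [0, 0, 0], "delta_pos": [-0.5, 0.85, 0], "hand": 1},
    {"dr": [0, 0, 0], "delta_pos": [-0.5, 0.85, 0], "hand": 1},
    {"dr": [0, 0, 0], "delta_pos": [-0.5, 0.85, 0], "hand": 1},
    {"dr": [0, 0, 0], "delta_pos": [-0.5, 0.85, 0], "hand": 1},
    {"dr": [0, 0, 0], "delta_pos": [-0.5, 0.85, 0], "hand": 1},
    {"dr": [0, 0, 0], "delta_pos": [-0.5, 0.85, 0], "hand": 1},
    {"dr": [0, 0, 0], "delta_pos": [-0.5, 0.85, 0], "hand": 1},
    {"dr": [0, 0, 0], "delta_pos": [-0.5, 0.85, 0], "hand": 1},
    {"dr": [0, 0, 0], "delta_pos": [-0.5, 0.85, 0], "hand": 1},
    {"dr": [0, 0, 0], "delta_pos": [-0.5, 0.85, 0], "hand": 1},
    {"dr": [0, 0, 0], "delta_pos": [-0.5, 0.85, 0], "hand": 1},
    {"dr": [0, 0, 0], "delta_pos": [-0.5, 0.85, 0], "hand": 1},
    {"dr": [0, 0, 0], "delta_pos": [0, 0, 0], "hand": 1}
  ]
}}

```text
time_s: 4.65
eef_pos: [518.1, -91.6, 232.6]
ee_rot: [0.001, 0.85, 0.527, 0.003]
force: [-0.6, 1.2, -0.5]
grip_width: 1.004
```

```bash
python3 go.py 533.5 -192.2 150
```

```text
t 4.65 pos [518.1 -91.6 232.6] delta [-1.671  1.163  1.651] dr [ 0.029 -0.026  0.005] rows 1.6714876735982065 F [-0.6  1.2 -0.5] w 1.004 j [-0.4   0.31  1.5   0.    1.33  0.06]
```

Emit:
{"name": "servo_tool", "arguments": {
  "motion": [
    {"dr": [0, 0, 0], "delta_pos": [-0.85, 0.6, 0.4], "hand": 1},
    {"dr": [0, 0, 0], "delta_pos": [-0.8, 0.55, 0.4], "hand": 1},
    {"dr": [0, 0, 0], "delta_pos": [0, 0, 0.3], "hand": 1},
    {"dr": [0, 0, 0], "delta_pos": [0, 0, 0], "hand": 1}
  ]
}}

```text
time_s: 5.15
eef_pos: [533.3, -190.4, 176.7]
ee_rot: [0.001, 0.849, 0.528, 0.004]
force: [-0.1, 0.4, -0.2]
grip_width: 1.001
```

```bash
python3 go.py 533.5 -192.2 52
```

```text
t 5.15 pos [ 533.3 -190.4  176.7] delta [-0.045  0.007  2.493] dr [ 0.03  -0.033  0.022] rows 2.493407880205541 F [-0.1  0.4 -0.2] w 1.001 j [-0.55  0.45  1.45  0.01  1.24 -0.1 ]
```

Emit:
{"name": "servo_tool", "arguments": {
  "motion": [
    {"dr": [0, 0, 0], "delta_pos": [-0.04, 0, 0.5], "hand": 1},
    {"dr": [0, 0, 0], "delta_pos": [0, 0, 0.5], "hand": 1},
    {"dr": [0, 0, 0], "delta_pos": [0, 0, 0.5], "hand": 1},
    {"dr": [0, 0, 0], "delta_pos": [0, 0, 0.5], "hand": 1},
    {"dr": [0, 0, 0], "delta_pos": [0, 0, 0.5], "hand": 1},
    {"dr": [0, 0, 0], "delta_pos": [0, 0, 0], "hand": 1}
  ]
}}

```text
time_s: 5.9
eef_pos: [536.2, -184.0, 55.6]
ee_rot: [0.004, 0.847, 0.532, 0.006]
force: [-0.4, 0.5, 0.0]
grip_width: 1.003
```

```bash
python3 go.py 533.5 -192.2 52
python3 - <<'E'
from h import *
p,d=grab('scene','s1.png')
a=cv2.imread('pics/s1.png')[130:330,140:400]; cv2.imwrite('pics/s1c.png',cv2.resize(a,None,fx=3,fy=3))
E
```

```text
t 5.9 pos [ 536.2 -184.    55.6] delta [-0.172  0.021  0.071] dr [ 0.082 -0.035  0.079] rows 0.17153869386640797 F [-0.4  0.5  0. ] w 1.003 j [-0.54  0.59  1.58  0.01  0.96 -0.1 ]
```

View pics/s1c.png

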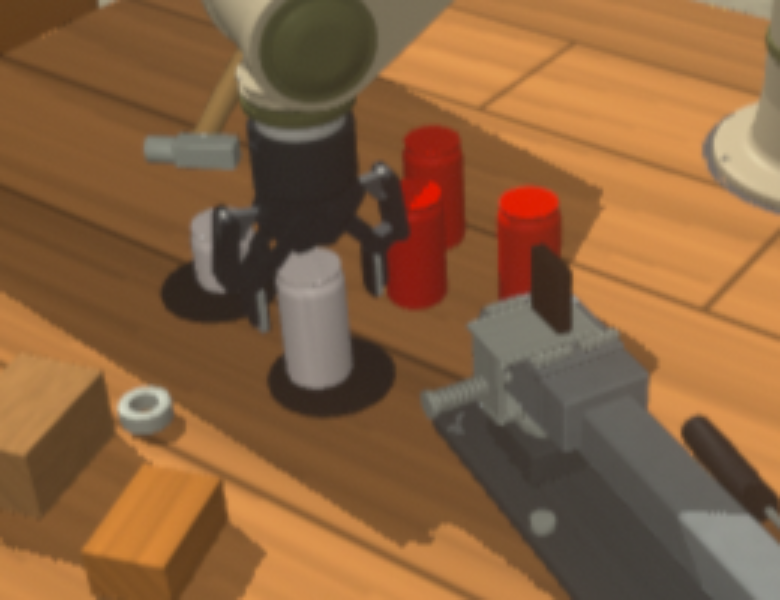

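Emit:
{"name": "servo_tool", "arguments": {
  "motion": [
    {"dr": [0.08, -0.03, 0.08], "delta_pos": [-0.17, 0.02, 0.07], "hand": 1},
    {"dr": [0, 0, 0], "delta_pos": [0, 0, 0], "hand": 1}
  ]
}}

```text
time_s: 6.2
eef_pos: [535.2, -193.1, 55.9]
ee_rot: [0.003, 0.85, 0.526, 0.002]
force: [0.6, -0.5, 0.7]
grip_width: 1.003
```

```bash
python3 go.py 533.5 -192.2 52
```

```text
t 6.2 pos [ 535.2 -193.1   55.9] delta [ 0.001 -0.039  0.078] dr [ 0.035  0.001 -0.001] rows 0.07756550108561366 F [ 0.6 -0.5  0.7] w 1.003 j [-0.55  0.6   1.56  0.    0.98 -0.09]
```

Good; close on the oil tin.

Emit:
{"name": "servo_tool", "arguments": {
  "motion": [
    {"dr": [0.04, 0, 0], "delta_pos": [0, -0.04, 0.08], "hand": 0.75},
    {"dr": [0, 0, 0], "delta_pos": [0, 0, 0], "hand": 0.4},
    {"dr": [0, 0, 0], "delta_pos": [0, 0, 0], "hand": 0.4},
    {"dr": [0, 0, 0], "delta_pos": [0, 0, 0], "hand": 0.4},
    {"dr": [0, 0, 0], "delta_pos": [0, 0, 0], "hand": 0.4},
    {"dr": [0, 0, 0], "delta_pos": [0, 0, 0], "hand": 0.4}
  ],
  "squeeze": 35
}}

```text
time_s: 6.95
eef_pos: [533.5, -192.4, 52.6]
ee_rot: [-0.0, 0.85, 0.526, -0.0]
force: [-1.0, -0.4, 0.2]
grip_width: 0.601
```

```bash
python3 go.py 575 -300 120
```

```text
t 6.95 pos [ 533.5 -192.4   52.6] delta [-1.556  1.703 -1.349] dr [-0.001  0.001 -0.002] rows 1.703035244871345 F [-1.  -0.4  0.2] w 0.601 j [-0.55  0.6   1.57 -0.    0.97 -0.09]
```

Emit:
{"name": "servo_tool", "arguments": {
  "motion": [
    {"dr": [0, 0, 0], "delta_pos": [0, 0, -0.4], "hand": 0.4},
    {"dr": [0, 0, 0], "delta_pos": [0, 0, -0.6], "hand": 0.4},
    {"dr": [0, 0, 0], "delta_pos": [-0.5, 0.55, -0.2], "hand": 0.4},
    {"dr": [0, 0, 0], "delta_pos": [-0.5, 0.55, 0], "hand": 0.4},
    {"dr": [0, 0, 0], "delta_pos": [-0.5, 0.55, 0], "hand": 0.4},
    {"dr": [0, 0, 0], "delta_pos": [0, 0, 0], "hand": 0.4},
    {"dr": [0, 0, 0], "delta_pos": [0, 0, 0], "hand": 0.4}
  ]
}}

```text
time_s: 7.82
eef_pos: [573.5, -297.4, 110.8]
ee_rot: [-0.003, 0.85, 0.527, -0.001]
force: [-0.3, 0.5, -2.6]
grip_width: 0.593
```

```bash
python3 go.py 575 -300 50
```

```text
t 7.825 pos [ 573.5 -297.4  110.8] delta [-0.035  0.059  1.215] dr [-0.04  -0.007  0.004] rows 1.2151876717846195 F [-0.3  0.5 -2.6] w 0.593 j [-0.66  0.69  1.24 -0.    1.22 -0.2 ]
```

Emit:
{"name": "servo_tool", "arguments": {
  "motion": [
    {"dr": [0, 0, 0], "delta_pos": [0, 0, 0.5], "hand": 0.4},
    {"dr": [0, 0, 0], "delta_pos": [0, 0, 0.4], "hand": 0.4},
    {"dr": [0, 0, 0], "delta_pos": [0, 0, 0.2], "hand": 0.4},
    {"dr": [0, 0, 0], "delta_pos": [0, 0, 0], "hand": 0.4},
    {"dr": [0, 0, 0], "delta_pos": [0, 0, 0], "hand": 0.4}
  ]
}}

```text
time_s: 8.45
eef_pos: [573.1, -293.9, 55.5]
ee_rot: [-0.003, 0.849, 0.528, -0.001]
force: [-0.1, -0.2, -1.7]
grip_width: 0.597
```

```bash
python3 go.py 575 -300 49
```

```text
t 8.45 pos [ 573.1 -293.9   55.5] delta [-0.092  0.088  0.129] dr [-0.04  -0.008  0.021] rows 0.12887708606428794 F [-0.1 -0.2 -1.7] w 0.597 j [-0.66  0.74  1.29  0.    1.11 -0.2 ]
```

Emit:
{"name": "servo_tool", "arguments": {
  "motion": [
    {"dr": [-0.04, 0, 0.02], "delta_pos": [0, 0, 0.12], "hand": 0.4},
    {"dr": [0, 0, 0], "delta_pos": [0, 0, 0], "hand": 0.4}
  ]
}}

```text
time_s: 8.7
eef_pos: [573.4, -294.0, 50.1]
ee_rot: [0.001, 0.85, 0.526, 0.001]
force: [-0.1, 0.0, -2.3]
grip_width: 0.593
```

```bash
python3 go.py 575 -300 49
```

```text
t 8.7 pos [ 573.4 -294.    50.1] delta [-0.093  0.082  0.022] dr [ 0.011 -0.007  0.   ] rows 0.09294786708358582 F [-0.1  0.  -2.3] w 0.593 j [-0.66  0.75  1.3   0.    1.09 -0.19]
```

Emit:
{"name": "servo_tool", "arguments": {
  "motion": [
    {"dr": [0, 0, 0], "delta_pos": [0, 0, 0.04], "hand": 0.4},
    {"dr": [0, 0, 0], "delta_pos": [0, 0, 0], "hand": 0.4},
    {"dr": [0, 0, 0], "delta_pos": [0, 0, 0], "hand": 0.7},
    {"dr": [0, 0, 0], "delta_pos": [0, 0, 0], "hand": 1},
    {"dr": [0, 0, 0], "delta_pos": [0, 0, 0], "hand": 1},
    {"dr": [0, 0, 0], "delta_pos": [0, 0, -0.5], "hand": 1},
    {"dr": [0, 0, 0], "delta_pos": [0, 0, -0.8], "hand": 1},
    {"dr": [0, 0, 0], "delta_pos": [0, 0, -0.5], "hand": 1},
    {"dr": [0, 0, 0], "delta_pos": [0, 0, 0], "hand": 1}
  ]
}}

```text
time_s: 9.82
eef_pos: [573.5, -294.5, 141.4]
ee_rot: [0.001, 0.85, 0.526, 0.001]
force: [-0.5, -0.9, -1.3]
grip_width: 1.003
```

```bash
python3 go.py 476 -341 135
python3 - <<'E'
from h import *
p,d=grab('scene','s2.png')
a=cv2.imread('pics/s2.png')[130:330,140:400]; cv2.imwrite('pics/s2c.png',cv2.resize(a,None,fx=3,fy=3))
E
```

```text
t 9.825 pos [ 573.5 -294.5  141.4] delta [-1.704 -1.331  0.122] dr [ 0.023 -0.005 -0.001] rows 1.7037869048236027 F [-0.5 -0.9 -1.3] w 1.003 j [-0.66  0.65  1.22  0.    1.27 -0.19]
```

View pics/s2c.png

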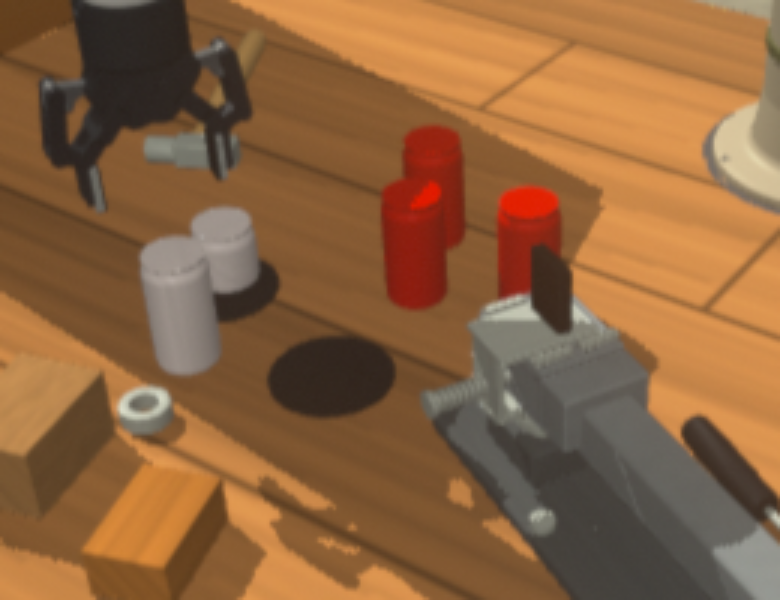

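```bash
cat > pad.py <<'E'
from h import *
from scipy.optimize import least_squares
import sys
x0,y0=float(sys.argv[1]),float(sys.argv[2])
for n in('top','scene'):
    p,d=grab(n)
    for th in(50,60,70):
        q=pts(n,d,p.max(2)<th); q=q[(np.hypot(q[:,0]-x0,q[:,1]-y0)<70)&(np.abs(q[:,2])<12)]
        if len(q)<30: continue
        h=cv2.convexHull(q[:,:2].astype(np.float32))[:,0]
        c,r=cv2.minEnclosingCircle(h);print(n,th,len(q),'mec',np.round(c,1),round(r,1),'mean',np.round(q.mean(0),1))
E
python3 pad.py 532 -184
```

```text
top 50 1066 mec [ 532.3 -184. ] 47.9 mean [ 534.5 -180.5    4.4]
top 60 1105 mec [ 532.5 -183.3] 48.4 mean [ 534.6 -180.3    4.4]
top 70 1130 mec [ 532. -184.] 49.5 mean [ 534.6 -180.5    4.4]
scene 50 45 mec [ 513.6 -178.1] 34.1 mean [ 510.3 -176.4    3.6]
scene 60 825 mec [ 531.8 -181.9] 51.9 mean [ 532.9 -181.5    3.3]
scene 70 861 mec [ 530.  -188.1] 55.6 mean [ 532.7 -181.6    3.2]
```

Emit:
{"name": "servo_tool", "arguments": {
  "motion": [
    {"dr": [0, 0, 0], "delta_pos": [-0.55, -0.45, 0], "hand": 1},
    {"dr": [0, 0, 0], "delta_pos": [-0.55, -0.45, 0], "hand": 1},
    {"dr": [0, 0, 0], "delta_pos": [-0.55, -0.4, 0.3], "hand": 1},
    {"dr": [0, 0, 0], "delta_pos": [0, 0, 0.5], "hand": 1},
    {"dr": [0, 0, 0], "delta_pos": [0, 0, 0], "hand": 1}
  ]
}}

```text
time_s: 10.6
eef_pos: [472.4, -337.5, 90.4]
ee_rot: [-0.006, 0.85, 0.526, -0.001]
force: [-0.5, -0.3, -0.1]
grip_width: 0.999
```

```bash
python3 go.py 476 -341 24
```

```text
t 10.6 pos [ 472.4 -337.5   90.4] delta [-0.037  0.11   1.327] dr [-0.066 -0.03   0.001] rows 1.327366826371621 F [-0.5 -0.3 -0.1] w 0.999 j [-0.82  0.58  1.48  0.    1.09 -0.36]
```

Emit:
{"name": "servo_tool", "arguments": {
  "motion": [
    {"dr": [-0.06, -0.03, 0], "delta_pos": [-0.04, 0.11, 0.4], "hand": 1},
    {"dr": [0, 0, 0], "delta_pos": [0, 0, 0.5], "hand": 1},
    {"dr": [0, 0, 0], "delta_pos": [0, 0, 0.4], "hand": 1},
    {"dr": [0, 0, 0], "delta_pos": [0, 0, 0], "hand": 1}
  ]
}}

```text
time_s: 11.1
eef_pos: [478.0, -341.6, 25.0]
ee_rot: [0.0, 0.85, 0.527, -0.0]
force: [0.6, 1.1, 0.2]
grip_width: 1.001
```

```bash
python3 go.py 476 -341 21
```

```text
t 11.1 pos [ 478.  -341.6   25. ] delta [-0.006 -0.041  0.079] dr [0.002 0.004 0.011] rows 0.07933912872839403 F [0.6 1.1 0.2] w 1.001 j [-0.82  0.68  1.51 -0.    0.95 -0.36]
```

Emit:
{"name": "servo_tool", "arguments": {
  "motion": [
    {"dr": [0, 0, 0], "delta_pos": [0, -0.04, 0.08], "hand": 0.75},
    {"dr": [0, 0, 0], "delta_pos": [0, 0, 0], "hand": 0.4},
    {"dr": [0, 0, 0], "delta_pos": [0, 0, 0], "hand": 0.4},
    {"dr": [0, 0, 0], "delta_pos": [0, 0, 0], "hand": 0.4},
    {"dr": [0, 0, 0], "delta_pos": [0, 0, 0], "hand": 0.4},
    {"dr": [0, 0, 0], "delta_pos": [0, 0, 0], "hand": 0.4}
  ]
}}

```text
time_s: 11.85
eef_pos: [477.1, -341.2, 23.3]
ee_rot: [0.002, 0.85, 0.527, 0.0]
force: [-0.3, 0.5, -2.3]
grip_width: 0.617
```

```bash
python3 go.py 532.5 -182.5 85
```

```text
t 11.85 pos [ 477.1 -341.2   23.3] delta [ 3.334 -0.412 -1.241] dr [0.019 0.01  0.014] rows 3.334324264675754 F [-0.3  0.5 -2.3] w 0.617 j [-0.82  0.68  1.52 -0.    0.94 -0.36]
```

Emit:
{"name": "servo_tool", "arguments": {
  "motion": [
    {"dr": [0, 0, 0], "delta_pos": [0, 0, -0.4], "hand": 0.4},
    {"dr": [0, 0, 0], "delta_pos": [0, -0.2, -0.8], "hand": 0.4},
    {"dr": [0, 0, 0], "delta_pos": [0, -0.2, -0.8], "hand": 0.4},
    {"dr": [0, 0, 0], "delta_pos": [0.6, -0.1, -0.2], "hand": 0.4},
    {"dr": [0, 0, 0], "delta_pos": [0.8, 0, 0], "hand": 0.4},
    {"dr": [0, 0, 0], "delta_pos": [0.8, 0, 0], "hand": 0.4},
    {"dr": [0, 0, 0], "delta_pos": [0.7, 0, 0], "hand": 0.4},
    {"dr": [0, 0, 0], "delta_pos": [0.4, 0, 0], "hand": 0.4},
    {"dr": [0, 0, 0], "delta_pos": [0, 0, 0], "hand": 0.4}
  ]
}}

```text
time_s: 12.98
eef_pos: [528.7, -177.4, 136.6]
ee_rot: [0.002, 0.85, 0.527, 0.0]
force: [0.7, 0.3, -2.2]
grip_width: 0.612
```

```bash
python3 go.py 532.5 -182.5 24
```

```text
t 12.975 pos [ 528.7 -177.4  136.6] delta [-0.055  0.106  2.252] dr [0.019 0.007 0.006] rows 2.2517635783906327 F [ 0.7  0.3 -2.2] w 0.612 j [-0.53  0.47  1.53 -0.    1.14 -0.07]
```

Emit:
{"name": "servo_tool", "arguments": {
  "motion": [
    {"dr": [0.02, 0, 0], "delta_pos": [-0.05, 0.1, 0.6], "hand": 0.4},
    {"dr": [0, 0, 0], "delta_pos": [0, 0, 0.7], "hand": 0.4},
    {"dr": [0, 0, 0], "delta_pos": [0, 0, 0.5], "hand": 0.4},
    {"dr": [0, 0, 0], "delta_pos": [0, 0, 0.2], "hand": 0.4},
    {"dr": [0, 0, 0], "delta_pos": [0, 0, 0], "hand": 0.4}
  ]
}}

```text
time_s: 13.6
eef_pos: [531.7, -186.0, 34.9]
ee_rot: [0.002, 0.851, 0.526, -0.0]
force: [-0.8, -0.4, -1.1]
grip_width: 0.616
```

```bash
python3 go.py 532.5 -182.5 24
```

```text
t 13.6 pos [ 531.7 -186.    34.9] delta [ 0.071 -0.017  0.218] dr [ 0.014  0.014 -0.007] rows 0.21815615139188932 F [-0.8 -0.4 -1.1] w 0.616 j [-0.54  0.62  1.59 -0.    0.93 -0.08]
```

Emit:
{"name": "servo_tool", "arguments": {
  "motion": [
    {"dr": [0.01, 0.01, 0], "delta_pos": [0.07, -0.02, 0.15], "hand": 0.4},
    {"dr": [0, 0, 0], "delta_pos": [0, 0, 0.06], "hand": 0.4},
    {"dr": [0, 0, 0], "delta_pos": [0, 0, 0], "hand": 0.4}
  ]
}}

```text
time_s: 13.98
eef_pos: [533.3, -183.0, 25.8]
ee_rot: [0.002, 0.851, 0.526, 0.001]
force: [1.4, -0.0, -2.0]
grip_width: 0.615
```

```bash
python3 go.py 532.5 -182.5 23.3
```

```text
t 13.975 pos [ 533.3 -183.    25.8] delta [ 0.001 -0.019  0.049] dr [ 0.023  0.005 -0.008] rows 0.04946045503423455 F [ 1.4 -0.  -2. ] w 0.615 j [-0.54  0.63  1.59 -0.    0.91 -0.07]
```

Emit:
{"name": "servo_tool", "arguments": {
  "motion": [
    {"dr": [0, 0, 0], "delta_pos": [0, 0, 0.05], "hand": 0.4},
    {"dr": [0, 0, 0], "delta_pos": [0, 0, 0.02], "hand": 0.4},
    {"dr": [0, 0, 0], "delta_pos": [0, 0, 0], "hand": 0.4}
  ]
}}

```text
time_s: 14.35
eef_pos: [533.6, -183.1, 22.7]
ee_rot: [0.002, 0.851, 0.526, 0.001]
force: [-1.5, -0.4, -1.6]
grip_width: 0.611
```

```bash
python3 go.py 532.5 -182.5 23.3
```

```text
t 14.35 pos [ 533.6 -183.1   22.7] delta [ 0.001 -0.025 -0.012] dr [ 0.028  0.005 -0.007] rows 0.024518409763013557 F [-1.5 -0.4 -1.6] w 0.611 j [-0.54  0.64  1.6  -0.    0.9  -0.07]
```

Emit:
{"name": "servo_tool", "arguments": {
  "motion": [
    {"dr": [0, 0, 0], "delta_pos": [0, 0, 0.03], "hand": 0.4},
    {"dr": [0, 0, 0], "delta_pos": [0, 0, 0], "hand": 0.4}
  ]
}}

```text
time_s: 14.6
eef_pos: [533.8, -183.2, 22.9]
ee_rot: [0.003, 0.851, 0.526, 0.001]
force: [0.7, -0.4, -2.3]
grip_width: 0.614
```

```bash
python3 go.py 532.5 -182.5 23.3
```

```text
t 14.6 pos [ 533.8 -183.2   22.9] delta [ 0.    -0.029 -0.008] dr [ 0.032  0.006 -0.005] rows 0.02937385623364248 F [ 0.7 -0.4 -2.3] w 0.614 j [-0.54  0.64  1.6  -0.    0.9  -0.07]
```

Emit:
{"name": "servo_tool", "arguments": {
  "motion": [
    {"dr": [0, 0, 0], "delta_pos": [0, 0, 0], "hand": 0.7},
    {"dr": [0, 0, 0], "delta_pos": [0, 0, 0], "hand": 1},
    {"dr": [0, 0, 0], "delta_pos": [0, 0, 0], "hand": 1},
    {"dr": [0, 0, 0], "delta_pos": [0, 0, -0.5], "hand": 1},
    {"dr": [0, 0, 0], "delta_pos": [0, 0, -0.8], "hand": 1},
    {"dr": [0, 0, 0], "delta_pos": [0, 0, -0.8], "hand": 1},
    {"dr": [0, 0, 0], "delta_pos": [-0.6, 0.2, -0.3], "hand": 1},
    {"dr": [0, 0, 0], "delta_pos": [-0.5, 0.3, 0], "hand": 1},
    {"dr": [0, 0, 0], "delta_pos": [0, 0, 0], "hand": 1}
  ]
}}

```text
time_s: 15.72
eef_pos: [531.2, -244.6, 147.0]
ee_rot: [0.003, 0.85, 0.526, 0.001]
force: [-0.1, -0.2, -0.4]
grip_width: 1.001
```

```bash
python3 pad.py 490 -340
python3 - <<'E'
from h import *
for n in('top','scene'):
    p,d=grab(n,n+'3.png')
    A=pts(n,d,np.ones(d.shape,bool))
    def rim(x,y,z0,z1):
        q=A[(np.hypot(A[:,0]-x,A[:,1]-y)<40)&(A[:,2]>z0)&(A[:,2]<z1)]; return np.round(cv2.minEnclosingCircle(q[:,:2].astype(np.float32))[0],1),np.median(q[:,2]),len(q)
    print('grease',rim(533,-183,48,70),'oil',rim(573,-294.5,90,112))
a=cv2.imread('pics/scene3.png')[130:330,140:400]; cv2.imwrite('pics/s3c.png',cv2.resize(a,None,fx=3,fy=3))
E
python3 go.py 573.5 -294.5 52
```

```text
scene 50 140 mec [ 473.8 -338.9] 36.3 mean [ 466.5 -337.1    3.1]
scene 60 366 mec [ 487.2 -334.8] 51.8 mean [ 478.  -326.8    3.2]
scene 70 392 mec [ 488.7 -338.4] 53.0 mean [ 477.9 -326.5    3.2]
grease (array([ 533.9, -183.5]), np.float64(59.17844867271174), 222) oil (array([0., 0.]), np.float64(nan), 0)
grease (array([ 534.5, -183.6]), np.float64(57.70558662138808), 299) oil (array([ 575.5, -292.7]), np.float64(98.84314584819094), 259)
t 15.925 pos [ 531.3 -242.3  146.7] delta [-0.559  1.21   1.901] dr [0.031 0.006 0.014] rows 1.9014032317276273 F [-0.1  0.   0.2] w 1.0 j [-0.63  0.51  1.43 -0.    1.19 -0.17]
  return _methods._mean(a, axis=axis, dtype=dtype,
  ret = ret.dtype.type(ret / rcount)
```

View pics/s3c.png

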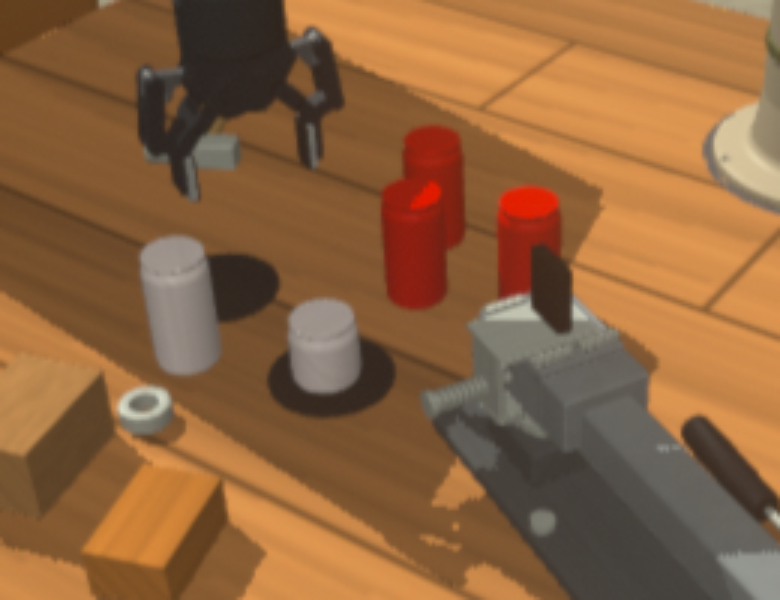

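Emit:
{"name": "servo_tool", "arguments": {
  "motion": [
    {"dr": [0.03, 0, 0], "delta_pos": [-0.3, 0.6, 0], "hand": 1},
    {"dr": [0, 0, 0], "delta_pos": [-0.27, 0.6, 0], "hand": 1},
    {"dr": [0, 0, 0], "delta_pos": [0, 0, 0.1], "hand": 1},
    {"dr": [0, 0, 0], "delta_pos": [0, 0, 0], "hand": 1}
  ]
}}

```text
time_s: 16.42
eef_pos: [573.4, -291.4, 140.8]
ee_rot: [-0.001, 0.849, 0.529, -0.001]
force: [0.6, 0.6, -0.7]
grip_width: 0.999
```

```bash
python3 go.py 573.8 -294.3 50
```

```text
t 16.425 pos [ 573.4 -291.4  140.8] delta [-0.049  0.038  1.815] dr [-0.018  0.     0.038] rows 1.8151216385302846 F [ 0.6  0.6 -0.7] w 0.999 j [-0.65  0.65  1.22 -0.    1.27 -0.2 ]
```

Emit:
{"name": "servo_tool", "arguments": {
  "motion": [
    {"dr": [0, 0, 0.04], "delta_pos": [-0.06, 0.04, 0.4], "hand": 1},
    {"dr": [0, 0, 0], "delta_pos": [0, 0, 0.6], "hand": 1},
    {"dr": [0, 0, 0], "delta_pos": [0, 0, 0.6], "hand": 1},
    {"dr": [0, 0, 0], "delta_pos": [0, 0, 0.15], "hand": 1},
    {"dr": [0, 0, 0], "delta_pos": [0, 0, 0], "hand": 1}
  ]
}}

```text
time_s: 17.05
eef_pos: [573.2, -290.7, 53.6]
ee_rot: [-0.001, 0.85, 0.527, -0.0]
force: [0.1, -0.2, -0.3]
grip_width: 0.999
```

```bash
python3 go.py 573.8 -294.3 50
```

```text
t 17.05 pos [ 573.2 -290.7   53.6] delta [-0.059  0.043  0.072] dr [-0.011 -0.     0.017] rows 0.07218949019112596 F [ 0.1 -0.2 -0.3] w 0.999 j [-0.65  0.74  1.3  -0.    1.1  -0.19]
```

Emit:
{"name": "servo_tool", "arguments": {
  "motion": [
    {"dr": [0, 0, 0], "delta_pos": [-0.06, 0.04, 0.05], "hand": 0.75},
    {"dr": [0, 0, 0], "delta_pos": [0, 0, 0], "hand": 0.4},
    {"dr": [0, 0, 0], "delta_pos": [0, 0, 0], "hand": 0.4},
    {"dr": [0, 0, 0], "delta_pos": [0, 0, 0], "hand": 0.4},
    {"dr": [0, 0, 0], "delta_pos": [0, 0, 0], "hand": 0.4},
    {"dr": [0, 0, 0], "delta_pos": [0, 0, 0], "hand": 0.4}
  ]
}}

```text
time_s: 17.8
eef_pos: [574.4, -294.9, 53.5]
ee_rot: [0.001, 0.85, 0.528, 0.0]
force: [-0.1, 0.2, -2.0]
grip_width: 0.597
```

```bash
python3 go.py 490 -338.5 110
```

```text
t 17.8 pos [ 574.4 -294.9   53.5] delta [-1.531 -1.124 -1.131] dr [0.008 0.003 0.018] rows 1.5310257753280956 F [-0.1  0.2 -2. ] w 0.597 j [-0.66  0.75  1.29 -0.    1.1  -0.2 ]
```

Emit:
{"name": "servo_tool", "arguments": {
  "motion": [
    {"dr": [0, 0, 0], "delta_pos": [0, 0, -0.4], "hand": 0.4},
    {"dr": [0, 0, 0], "delta_pos": [0, 0, -0.6], "hand": 0.4},
    {"dr": [0, 0, 0], "delta_pos": [-0.5, -0.4, -0.1], "hand": 0.4},
    {"dr": [0, 0, 0], "delta_pos": [-0.5, -0.4, 0], "hand": 0.4},
    {"dr": [0, 0, 0], "delta_pos": [-0.5, -0.3, 0], "hand": 0.4},
    {"dr": [0, 0, 0], "delta_pos": [0, 0, 0], "hand": 0.4},
    {"dr": [0, 0, 0], "delta_pos": [0, 0, 0], "hand": 0.4}
  ]
}}

```text
time_s: 18.68
eef_pos: [489.6, -338.0, 109.5]
ee_rot: [0.0, 0.849, 0.528, -0.0]
force: [0.6, -0.2, -2.4]
grip_width: 0.588
```

```bash
python3 go.py 490 -338.5 58; python3 pad.py 490 -340
```

```text
t 18.675 pos [ 489.6 -338.   109.5] delta [-0.006  0.012  1.03 ] dr [0.001 0.002 0.024] rows 1.0295222744958736 F [ 0.6 -0.2 -2.4] w 0.588 j [-0.8   0.58  1.43 -0.    1.13 -0.34]
top 50 155 mec [ 505.  -317.6] 39.2 mean [ 507.3 -307.9    4.8]
top 60 173 mec [ 504.9 -318.7] 39.7 mean [ 507.2 -308.3    4.7]
top 70 187 mec [ 503.7 -318.6] 40.7 mean [ 507.9 -308.7    4.7]
scene 50 430 mec [ 490.3 -339.7] 46.5 mean [ 486.6 -343.3    3.3]
scene 60 649 mec [ 489.4 -337.8] 51.3 mean [ 491.3 -338.5    3.3]
scene 70 682 mec [ 489.1 -338.6] 52.0 mean [ 491.1 -338.1    3.3]
```

Far pad confirmed at about (490, -338.5). Lower.

Emit:
{"name": "servo_tool", "arguments": {
  "motion": [
    {"dr": [0, 0, 0.02], "delta_pos": [0, 0, 0.4], "hand": 0.4},
    {"dr": [0, 0, 0], "delta_pos": [0, 0, 0.4], "hand": 0.4},
    {"dr": [0, 0, 0], "delta_pos": [0, 0, 0.15], "hand": 0.4},
    {"dr": [0, 0, 0], "delta_pos": [0, 0, 0], "hand": 0.4},
    {"dr": [0, 0, 0], "delta_pos": [0, 0, 0], "hand": 0.4}
  ]
}}

```text
time_s: 19.4
eef_pos: [492.5, -336.6, 61.6]
ee_rot: [0.001, 0.849, 0.528, 0.0]
force: [-0.2, -0.7, -2.5]
grip_width: 0.597
```

```bash
python3 go.py 490 -338.5 57
```

```text
t 19.4 pos [ 492.5 -336.6   61.6] delta [-0.056 -0.027  0.092] dr [0.013 0.005 0.027] rows 0.09218503856642102 F [-0.2 -0.7 -2.5] w 0.597 j [-0.8   0.64  1.47 -0.    1.03 -0.34]
```

Emit:
{"name": "servo_tool", "arguments": {
  "motion": [
    {"dr": [0, 0, 0], "delta_pos": [-0.05, -0.03, 0.08], "hand": 0.4},
    {"dr": [0, 0, 0], "delta_pos": [0, 0, 0.03], "hand": 0.4},
    {"dr": [0, 0, 0], "delta_pos": [0, 0, 0], "hand": 0.4}
  ]
}}

```text
time_s: 19.77
eef_pos: [490.1, -338.8, 57.5]
ee_rot: [0.002, 0.849, 0.528, 0.0]
force: [0.6, 0.3, -3.0]
grip_width: 0.597
```

```bash
python3 go.py 490 -338.5 56.5
```

```text
t 19.775 pos [ 490.1 -338.8   57.5] delta [ 0.005 -0.004  0.021] dr [0.022 0.011 0.028] rows 0.02085545350877521 F [ 0.6  0.3 -3. ] w 0.597 j [-0.8   0.64  1.47 -0.    1.02 -0.34]
```

Emit:
{"name": "servo_tool", "arguments": {
  "motion": [
    {"dr": [0, 0, 0], "delta_pos": [0, 0, 0.03], "hand": 0.4},
    {"dr": [0, 0, 0], "delta_pos": [0, 0, 0], "hand": 0.4},
    {"dr": [0, 0, 0], "delta_pos": [0, 0, 0], "hand": 0.7},
    {"dr": [0, 0, 0], "delta_pos": [0, 0, 0], "hand": 1},
    {"dr": [0, 0, 0], "delta_pos": [0, 0, 0], "hand": 1},
    {"dr": [0, 0, 0], "delta_pos": [0, 0, -0.5], "hand": 1},
    {"dr": [0, 0, 0], "delta_pos": [0, 0, -0.8], "hand": 1},
    {"dr": [0, 0, 0], "delta_pos": [0, 0, -0.8], "hand": 1},
    {"dr": [0, 0, 0], "delta_pos": [0, 0, -0.9], "hand": 1},
    {"dr": [0, 0, 0], "delta_pos": [0, 0, -0.5], "hand": 1},
    {"dr": [0, 0, 0], "delta_pos": [0, 0, 0], "hand": 1}
  ]
}}

```text
time_s: 21.15
eef_pos: [489.7, -338.5, 237.3]
ee_rot: [0.003, 0.849, 0.528, 0.0]
force: [0.2, 0.8, -0.2]
grip_width: 1.002
```

```bash
python3 - <<'E'
from h import *
for n in('top','scene'):
    p,d=grab(n,n+'4.png')
    A=pts(n,d,np.ones(d.shape,bool))
    def rim(x,y,z0,z1):
        q=A[(np.hypot(A[:,0]-x,A[:,1]-y)<40)&(A[:,2]>z0)&(A[:,2]<z1)]
        return (np.round(cv2.minEnclosingCircle(q[:,:2].astype(np.float32))[0],1),np.median(q[:,2]),len(q)) if len(q) else 0
    print('grease',rim(533,-183,48,70),'oil',rim(490,-338,90,112))
a=cv2.imread('pics/scene4.png')[130:330,140:400]; cv2.imwrite('pics/s4c.png',cv2.resize(a,None,fx=3,fy=3))
E
python3 go.py 517 12.5 230
```

```text
grease (array([ 533.1, -185. ]), np.float64(59.28397095235118), 385) oil (array([ 479.3, -316.2]), np.float64(94.31835768418341), 2)
grease (array([ 535.3, -183.5]), np.float64(57.7230767910479), 298) oil (array([ 489.1, -336. ]), np.float64(102.28297204766784), 257)
t 21.25 pos [ 489.1 -337.9  234.8] delta [ 6.532 -2.598  0.087] dr [0.007 0.005 0.026] rows 6.532276220560375 F [-0.2  0.9 -0.1] w 1.0 j [-0.8   0.47  1.27 -0.    1.41 -0.34]
```

View pics/s4c.png

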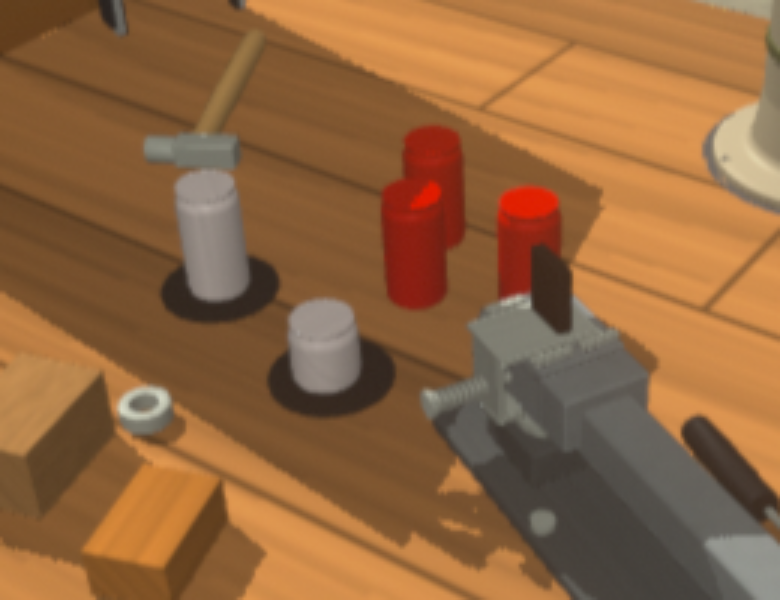

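Emit:
{"name": "servo_tool", "arguments": {
  "motion": [
    {"dr": [0, 0, 0.03], "delta_pos": [0.8, -0.35, 0], "hand": 1},
    {"dr": [0, 0, 0], "delta_pos": [0.95, -0.4, 0], "hand": 1},
    {"dr": [0, 0, 0], "delta_pos": [0.95, -0.4, 0], "hand": 1},
    {"dr": [0, 0, 0], "delta_pos": [0.95, -0.4, 0], "hand": 1},
    {"dr": [0, 0, 0], "delta_pos": [0.95, -0.4, 0], "hand": 1},
    {"dr": [0, 0, 0], "delta_pos": [0.95, -0.3, 0], "hand": 1},
    {"dr": [0, 0, 0], "delta_pos": [0.7, -0.2, 0], "hand": 1},
    {"dr": [0, 0, 0], "delta_pos": [0.2, -0.1, 0], "hand": 1},
    {"dr": [0, 0, 0], "delta_pos": [0, 0, 0], "hand": 1}
  ]
}}

```text
time_s: 22.38
eef_pos: [515.0, 18.8, 220.3]
ee_rot: [-0.009, 0.851, 0.525, -0.007]
force: [0.1, -0.3, 0.4]
grip_width: 0.998
```

```bash
python3 go.py 517 12.5 185
```

```text
t 22.375 pos [515.   18.8 220.3] delta [-0.094  0.109  0.703] dr [-0.129  0.009 -0.017] rows 0.7031625617353643 F [ 0.1 -0.3  0.4] w 0.998 j [-0.19  0.31  1.53  0.    1.32  0.27]
```

Emit:
{"name": "servo_tool", "arguments": {
  "motion": [
    {"dr": [-0.13, 0, 0], "delta_pos": [-0.09, 0.1, 0.3], "hand": 1},
    {"dr": [0, 0, 0], "delta_pos": [0, 0, 0.3], "hand": 1},
    {"dr": [0, 0, 0], "delta_pos": [0, 0, 0], "hand": 1}
  ]
}}

```text
time_s: 22.75
eef_pos: [516.6, 8.8, 188.1]
ee_rot: [0.0, 0.852, 0.523, -0.002]
force: [-0.4, -0.3, 0.7]
grip_width: 0.999
```

```bash
python3 go.py 517 12.5 137;  python3 - <<'E'
from h import *
for n in('top','scene'):
    p,d=grab(n,n+'5.png')
a=cv2.imread('pics/scene5.png')[130:330,200:460]; cv2.imwrite('pics/s5c.png',cv2.resize(a,None,fx=3,fy=3))
E
```

```text
t 22.75 pos [516.6   8.8 188.1] delta [ 0.074 -0.025  1.021] dr [-0.006  0.018 -0.038] rows 1.0213235178293134 F [-0.4 -0.3  0.7] w 0.999 j [-0.21  0.33  1.59 -0.    1.22  0.26]
```

View pics/s5c.png

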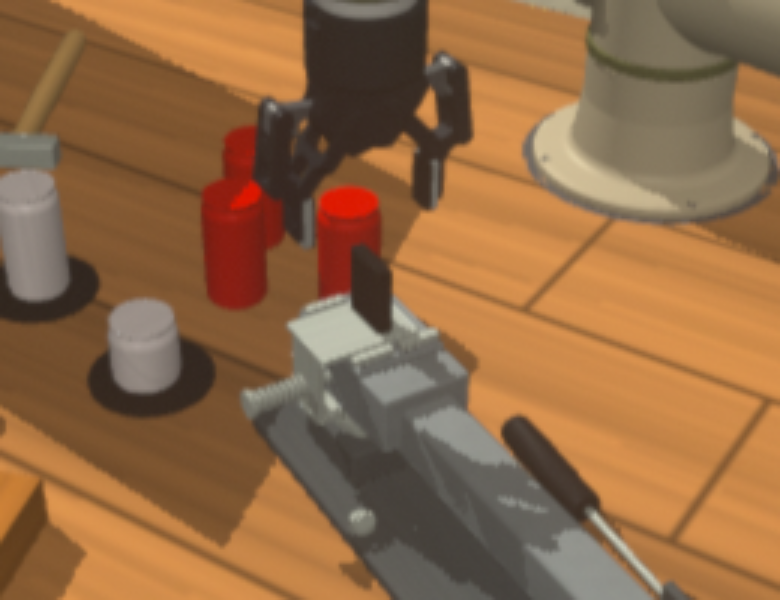

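Emit:
{"name": "servo_tool", "arguments": {
  "motion": [
    {"dr": [0, 0, 0], "delta_pos": [0.07, -0.02, 0.4], "hand": 1},
    {"dr": [0, 0, 0], "delta_pos": [0, 0, 0.4], "hand": 1},
    {"dr": [0, 0, 0], "delta_pos": [0, 0, 0.1], "hand": 1},
    {"dr": [0, 0, 0], "delta_pos": [0, 0, 0], "hand": 1}
  ]
}}

```text
time_s: 23.35
eef_pos: [519.6, 10.8, 146.3]
ee_rot: [0.003, 0.852, 0.523, 0.001]
force: [-0.2, -0.3, 0.7]
grip_width: 0.999
```

```bash
python3 go.py 517 12.5 138
```

```text
t 23.35 pos [519.6  10.8 146.3] delta [ 0.008 -0.062  0.166] dr [ 0.038  0.007 -0.046] rows 0.1659418822133204 F [-0.2 -0.3  0.7] w 0.999 j [-0.2   0.38  1.64 -0.    1.12  0.27]
```

Emit:
{"name": "servo_tool", "arguments": {
  "motion": [
    {"dr": [0.04, 0, -0.04], "delta_pos": [0, -0.06, 0.17], "hand": 1},
    {"dr": [0, 0, 0], "delta_pos": [0, 0, 0], "hand": 1}
  ]
}}

```text
time_s: 23.6
eef_pos: [517.3, 12.0, 138.5]
ee_rot: [0.001, 0.851, 0.526, 0.0]
force: [-0.6, -0.8, 0.3]
grip_width: 0.998
```

```bash
python3 go.py 517 12.5 138
```

```text
t 23.6 pos [517.3  12.  138.5] delta [ 0.008 -0.009  0.009] dr [ 0.006  0.004 -0.004] rows 0.0094652226676063 F [-0.6 -0.8  0.3] w 0.998 j [-0.2   0.39  1.65 -0.    1.1   0.26]
```

Emit:
{"name": "servo_tool", "arguments": {
  "motion": [
    {"dr": [0, 0, 0], "delta_pos": [0, 0, 0], "hand": 0.4},
    {"dr": [0, 0, 0], "delta_pos": [0, 0, 0], "hand": 0.2},
    {"dr": [0, 0, 0], "delta_pos": [0, 0, 0], "hand": 0},
    {"dr": [0, 0, 0], "delta_pos": [0, 0, 0], "hand": 0},
    {"dr": [0, 0, 0], "delta_pos": [0, 0, 0], "hand": 0},
    {"dr": [0, 0, 0], "delta_pos": [0, 0, 0], "hand": 0},
    {"dr": [0, 0, 0], "delta_pos": [0, 0, 0], "hand": 0},
    {"dr": [0, 0, 0], "delta_pos": [0, 0, 0], "hand": 0}
  ],
  "squeeze": 70
}}

```text
time_s: 24.6
eef_pos: [516.5, 12.4, 139.3]
ee_rot: [-0.0, 0.851, 0.526, -0.0]
force: [-2.7, 1.3, 3.3]
grip_width: 0.134
```

```bash
python3 go.py 517 12.5 138
```

```text
t 24.6 pos [516.5  12.4 139.3] delta [0.005 0.008 0.025] dr [-0.004  0.004 -0.006] rows 0.025056884352479637 F [-2.7  1.3  3.3] w 0.134 j [-0.2   0.39  1.65 -0.    1.11  0.26]
```

Emit:
{"name": "servo_tool", "arguments": {
  "motion": [
    {"dr": [0, 0, 0], "delta_pos": [0, 0.12, 0], "hand": 0},
    {"dr": [0, 0, 0], "delta_pos": [0, 0.12, 0], "hand": 0},
    {"dr": [0, 0, 0], "delta_pos": [0, 0.12, 0], "hand": 0},
    {"dr": [0, 0, 0], "delta_pos": [0, 0.1, 0], "hand": 0},
    {"dr": [0, 0, 0], "delta_pos": [0, 0.05, 0], "hand": 0}
  ]
}}

```text
time_s: 25.22
eef_pos: [535.8, 2.7, 139.2]
ee_rot: [-0.005, 0.85, 0.526, -0.004]
force: [-21.8, 8.5, 13.6]
grip_width: 0.131
```

```bash
python3 go.py 517 12.5 138
```

```text
t 25.225 pos [535.8   2.7 139.2] delta [ 0.008 -0.424  0.029] dr [-0.073  0.014 -0.001] rows 0.42407311506146145 F [-21.8   8.5  13.6] w 0.131 j [-0.21  0.43  1.58  0.    1.14  0.25]
```

Emit:
{"name": "servo_tool", "arguments": {
  "motion": [
    {"dr": [-0.05, 0, 0], "delta_pos": [0, 0.02, 0], "hand": 0},
    {"dr": [0, 0, 0], "delta_pos": [0, 0.02, -0.05], "hand": 0},
    {"dr": [0, -0.17, 0], "delta_pos": [0.03, 0.02, -0.2], "hand": 0},
    {"dr": [0, -0.17, 0], "delta_pos": [0.03, 0.02, -0.2], "hand": 0},
    {"dr": [0, -0.17, 0], "delta_pos": [0.03, 0.02, -0.2], "hand": 0}
  ]
}}

```text
time_s: 25.85
eef_pos: [536.3, 8.4, 165.7]
ee_rot: [0.015, 0.849, 0.526, -0.048]
force: [-10.2, 1.1, -5.7]
grip_width: 0.13
```

```bash
python3 go.py 517 12.5 138
python3 - <<'E'
from h import *
p,d=grab('scene','s6.png')
a=cv2.imread('pics/s6.png')[130:330,200:460]; cv2.imwrite('pics/s6c.png',cv2.resize(a,None,fx=3,fy=3))
E
```

```text
t 25.85 pos [536.3   8.4 165.7] delta [-0.044 -0.368  0.57 ] dr [-0.147  0.554  0.004] rows 0.5702358679575821 F [-10.2   1.1  -5.7] w 0.13 j [-0.16  0.43  1.51 -0.09  1.26  0.33]
```

View pics/s6c.png

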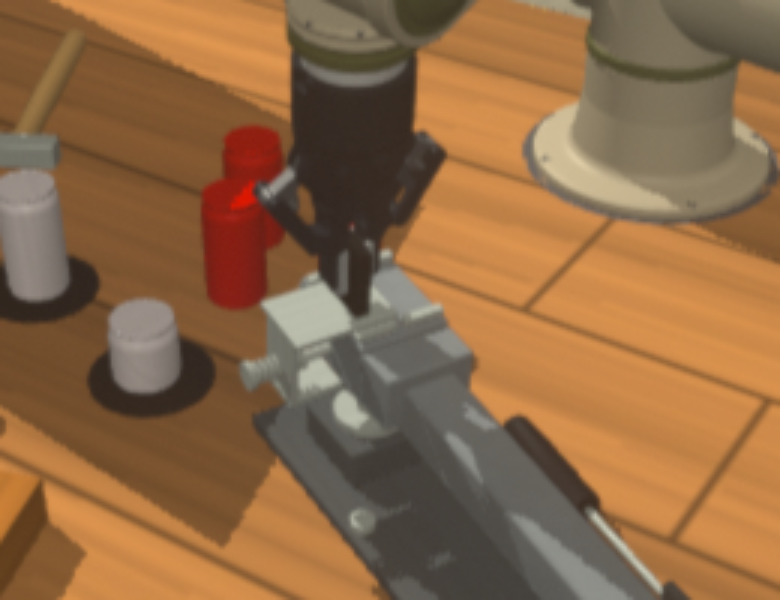

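Emit:
{"name": "servo_tool", "arguments": {
  "motion": [
    {"dr": [-0.05, -0.17, 0], "delta_pos": [0.03, 0.02, -0.2], "hand": 0},
    {"dr": [-0.05, -0.17, 0], "delta_pos": [0.03, 0.02, -0.2], "hand": 0},
    {"dr": [0, -0.17, 0], "delta_pos": [0.03, 0.02, -0.2], "hand": 0},
    {"dr": [0, -0.17, 0], "delta_pos": [0.03, 0.02, -0.2], "hand": 0},
    {"dr": [0, -0.17, 0], "delta_pos": [0.03, 0.02, -0.2], "hand": 0},
    {"dr": [0, -0.17, 0], "delta_pos": [0.03, 0.02, -0.15], "hand": 0},
    {"dr": [0, 0, 0], "delta_pos": [0, 0.01, 0], "hand": 0}
  ]
}}

```text
time_s: 26.78
eef_pos: [545.2, 23.1, 216.6]
ee_rot: [0.064, 0.841, 0.521, -0.13]
force: [-12.9, -0.5, -3.2]
grip_width: 0.129
```

```bash
python3 go.py 517 12.5 138
```

```text
t 26.775 pos [545.2  23.1 216.6] delta [ 0.029 -0.365  1.644] dr [-0.16   1.66   0.011] rows 1.6437070022686464 F [-12.9  -0.5  -3.2] w 0.129 j [-0.05  0.48  1.33 -0.25  1.48  0.45]
```

Emit:
{"name": "servo_tool", "arguments": {
  "motion": [
    {"dr": [0, -0.1, 0], "delta_pos": [0.04, 0.02, -0.2], "hand": 0},
    {"dr": [0, -0.05, 0], "delta_pos": [0.04, 0.02, -0.2], "hand": 0},
    {"dr": [0, 0, 0], "delta_pos": [0, 0.02, -0.05], "hand": 0},
    {"dr": [0, 0, 0], "delta_pos": [0, 0.01, -0.02], "hand": 0},
    {"dr": [0, 0, 0], "delta_pos": [0, 0.01, -0.02], "hand": 0},
    {"dr": [0, 0, 0], "delta_pos": [0, 0.01, -0.02], "hand": 0}
  ]
}}

```text
time_s: 27.52
eef_pos: [548.6, 29.8, 232.5]
ee_rot: [0.068, 0.838, 0.52, -0.154]
force: [-12.9, 0.3, -5.1]
grip_width: 0.129
```

```bash
cat > chk.py <<'E'
from h import *
s=ctrl.sense();print(np.round(s['eef_pos'],1),np.round(s['force'],1),np.abs(s['dq']).max())
p,d=grab('scene','s7.png');A=pts('scene',d,np.ones(d.shape,bool))
# bar top slope in hitch frame
y=np.array([.446,.895]);x=np.array([.895,-.446]);piv=np.array([516.,12.])+320*y
r=A[:,:2]-np.array([516.,12.]);hy=r@y;hx=r@x
for tol in(14,):
    m=(np.abs(hx)<tol)&(hy>80)&(hy<250)&(A[:,2]>95)
    print('slope',np.arctan(np.polyfit(hy[m],A[m,2],1)),m.sum())
a=cv2.imread('pics/s7.png')[130:330,200:460]; cv2.imwrite('pics/s7c.png',cv2.resize(a,None,fx=3,fy=3))
def rim(x,y,z0,z1):
    q=A[(np.hypot(A[:,0]-x,A[:,1]-y)<40)&(A[:,2]>z0)&(A[:,2]<z1)]
    return np.round(cv2.minEnclosingCircle(q[:,:2].astype(np.float32))[0],1),len(q)
print('grease',rim(533,-183,48,70),'oil',rim(490,-338,90,112))
E
python3 chk.py;python3 go.py 517 12.5 138
```

```text
[548.6  29.8 232.5] [-12.9   0.3  -5.1] 0.019057192342299
slope [-0.29024386  1.56754214] 1920
grease (array([ 534.7, -184.3]), 293) oil (array([ 491.6, -336.8]), 253)
t 27.575 pos [548.6  29.8 232.5] delta [ 0.067 -0.32   1.995] dr [-0.269  1.92   0.011] rows 1.9954372604430437 F [-13.1   0.3  -5.2] w 0.132 j [-0.03  0.5   1.26 -0.28  1.57  0.46]
```

View pics/s7c.png

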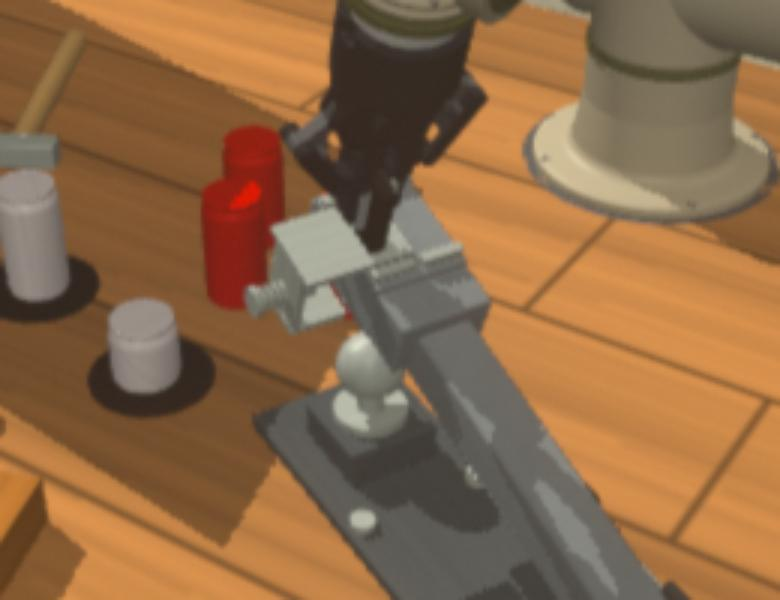

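Emit:
{"name": "servo_tool", "arguments": {
  "motion": [
    {"dr": [0, 0, 0], "delta_pos": [0.01, 0.02, -0.1], "hand": 0},
    {"dr": [0, 0, 0], "delta_pos": [0, 0.01, -0.02], "hand": 0},
    {"dr": [0, 0, 0], "delta_pos": [0, 0.01, -0.02], "hand": 0},
    {"dr": [0, 0, 0], "delta_pos": [0, 0.01, -0.01], "hand": 0}
  ]
}}

```text
time_s: 28.08
eef_pos: [549.1, 30.9, 234.8]
ee_rot: [0.067, 0.837, 0.519, -0.161]
force: [-14.7, 1.3, -5.4]
grip_width: 0.131
```

```bash
for i in 1 2 3 4 5 6; do python3 chk.py; done
```

```text
[549.1  30.9 234.8] [-14.7   1.3  -5.4] 0.010764439089463083
slope [-0.19920151  1.56730944] 1887
grease (array([ 535.6, -182.9]), 294) oil (array([ 492.8, -337.3]), 261)
[549.1  30.9 234.7] [-15.7   1.1  -5.5] 0.0033926979049063296
slope [-0.19943308  1.5673063 ] 1890
grease (array([ 536.9, -185. ]), 298) oil (array([ 491.7, -339.3]), 263)
[549.1  30.9 234.8] [-14.4   1.4  -4.1] 0.0026554026412630677
slope [-0.19495023  1.56731523] 1894
grease (array([ 534.1, -183.7]), 296) oil (array([ 492.5, -337.8]), 256)
[549.1  30.9 234.8] [-14.6   0.6  -5.8] 0.0029128951800285415
slope [-0.17966311  1.56727041] 1883
grease (array([ 535. , -183.9]), 300) oil (array([ 491.7, -336.9]), 259)
[549.1  30.9 234.9] [-14.1   1.2  -5.3] 0.0034172160116619985
slope [-0.18706225  1.56727576] 1888
grease (array([ 534.6, -182.6]), 297) oil (array([ 490.6, -337. ]), 259)
[549.1  30.9 234.8] [-15.    0.5  -4.5] 0.0018077633738129196
slope [-0.1935096   1.56730208] 1884
grease (array([ 536.7, -184. ]), 304) oil (array([ 491.5, -336.6]), 258)
```

Run:
```python
from h import *
p,d=grab('scene','s8.png');A=pts('scene',d,np.ones(d.shape,bool))
y=np.array([.446,.895]);x=np.array([.895,-.446])
r=A[:,:2]-np.array([516.,12.]);hy=r@y;hx=r@x
for a in range(50,310,20):
    m=(np.abs(hx)<12)&(np.abs(hy-a)<10)&(A[:,2]>60); print(a,np.round(np.percentile(A[m,2],[10,50,90])),m.sum())
a=cv2.imread('pics/s8.png')[130:330,200:460]; cv2.imwrite('pics/s8c.png',cv2.resize(a,None,fx=3,fy=3))
```

```text
50 [208. 279. 543.] 248
70 [197. 302. 539.] 392
90 [177. 190. 195.] 177
110 [170. 173. 378.] 151
130 [164. 166. 170.] 121
150 [157. 161. 505.] 158
170 [152. 471. 506.] 439
190 [145. 149. 486.] 210
210 [138. 141. 144.] 130
230 [131. 134. 137.] 144
250 [125. 128. 131.] 142
270 [119. 121. 124.] 150
290 [112. 115. 118.] 156
```

View pics/s8c.png

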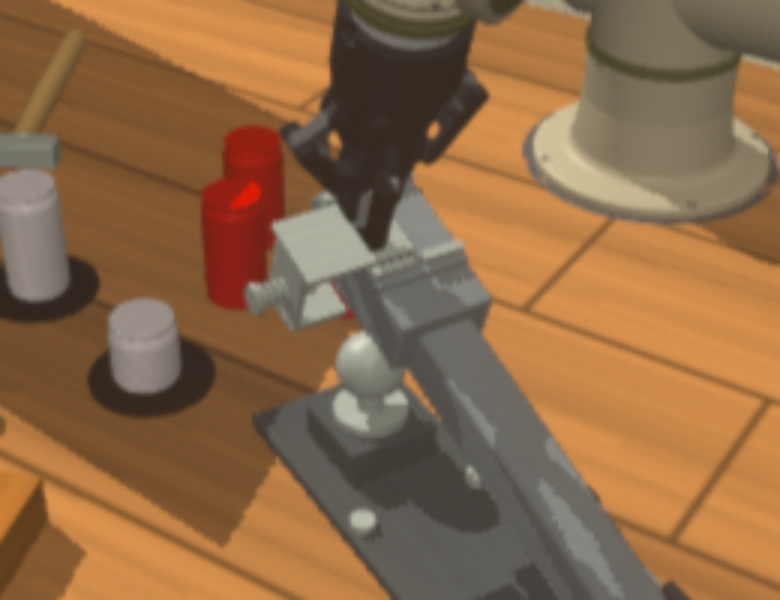

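The bar-only heights give a slope of about 0.31 rad. The earlier 0.19 readings came from arm points mixed into the fit. The pose is steady, so I'm handing in.

```bash
python3 -c "
from rig import ticket,ctrl
print(ticket.finish_job()); s=ctrl.sense(); print(s['time_s'],s['eef_pos'],s['force'],s['grip_width'])"
```

```text
the job is handed in; nothing more can be done
None
the job is handed in; nothing more can be done
```

The tins are swapped, and I handed the job in at about 28 s with the drawbar held up by its latch. No verdict was reported.

- **Tins:** I parked the oil tin, put the grease tin on the near pad and then the oil tin on the far pad. In the last pictures both stood upright and within about 5 mm of their pad centres. I left the red look-alikes alone.
- **Latch:** I pulled it about 21.6 mm sideways by its tab, and the force rose to about 23 N, so it had reached its stop.
- **Drawbar:** I then lifted it to about 0.31 rad, with the coupler roughly 9.7 cm above its seat. The tool height stayed within 0.2 mm over the last six readings, and the grip was still closed on the tab. The last picture showed nothing else touching the drawbar.
- **Checks that disagreed:** An automatic slope fit read 0.18–0.20 rad because it included points from the arm. The heights along the bar itself and the tool height both gave about 0.31, so I trusted those.
- **Not measured at the end:** I did not re-measure the bystanders' positions. I felt no contact with them during the moves.

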